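# Calibrate the bench colour reader with its reference puck

### The arm

A 7-joint arm with a two-finger parallel gripper is mounted at the origin on a cart in front of the work surface, level with it; the furniture and walls round the work are solid. World frame = base frame: x ahead of the robot, y to its left, z up, the work surface at z = 0. Lengths are in m, angles in degrees, forces in N, time in s.
With the tool pointing down it reaches from about 0.425 to 0.875 m from the base axis. Payload 4.7 kg.
Tool frame: the origin (TCP) lies between the finger pads; the fingertips stand 8 mm ahead of it and the grasp point (between the pads) lies 11 mm behind it (env.tip_extent is the distance from the TCP to the fingertips, in m); z points along the fingers, y is the line along which they close (so a half turn about z gives the same grasp; the last joint's range is limited). The gripper opens to 87 mm and grips with 3 to 60 N. Pads are 19 mm wide; open, the fingers measure 117 mm over their backs; the gripper's body (75 mm by 190 mm) begins 51 mm behind the grasp point.
Start: joints at [-75.453, 18.392, -4.016, 83.108, 1.295, 78.541, -3.26], TCP at [0.154, 0.631, 0.203] pointing down, gripper open.
Joint ranges: [-163.93, 163.93], [-17.29, 119.83], [-79.2, 71.16], [3.27, 140.29], [-89.18, 269.18], [5.43, 117.66], [-154.24, 154.24]. Speed limits (degrees/s): [147.25, 147.25, 180, 180, 180, 180, 180].

### API

Orientations are given as [roll, pitch, yaw] about the fixed x, y, z axes, in that order (R = Rz(yaw) Ry(pitch) Rx(roll)).
In Python, from cell import sensors, vision, workorder, env gives the robot as it stands.
- The arm moves only by the tool drive_tool, never from a script. Its argument "moves" is a list of rows, each an object of numbers: "x", "y", "z": the shift along the tool's x, y, z in mm; "rx", "ry", "rz": the turn, a rotation vector about the tool's x, y, z in rad; "fingers": the closure, from -1 (fully open) to 1 (shut). In form: [{"x": .., "y": .., "z": .., "rx": .., "ry": .., "rz": .., "fingers": ..}, ...]. A call has 1 to 20 rows; each row is the pose to reach, as a shift and turn from the pose commanded when the call began, along the tool's axes at that moment; what a row does not reach only later rows make up. A row lasts 1/8 s, in which the tool goes at most 62.5 mm and 10.7 degrees, less where a joint would pass 70% of its speed; a pose out of reach is approached as far as the arm can. A call with a gripper value outside its range is refused whole. The fingers move at their own pace and stop on an object; "force" is the grip in N (left out, the last holds). Time passes only in rows, so rows that repeat a pose let the fingers close. It gives the time, the measured TCP pose, the force, the opening and the grip force at its end, in the units of the state.
- sensors.get_obs(): the state, without advancing time (a new reading comes with each control period).
- vision.read_camera(name): name is "scene" or "top"; returns a dict with "image" (420x560x3 uint8, red, green, blue), "fx", "fy", "cx", "cy" (pixels), "R" (3x3) and "t" (3): a world point X has camera coordinates R X + t. Camera axes: x right, y down, z forward; pixel columns grow to the right and rows downward; lengths in m; the calibration is good to about 2 mm. A picture is of the moment at which its call begins. There is no depth.
- workorder.sign_off(): hands the job in; it is judged then, once.
The state is a dict: "time_s": time; "qpos": joint angles; "joint_velocities": joint speeds; "effort": joint torques, N m; "tool_pos": TCP position; "tool_rot": TCP orientation; "force": force on the tool from outside, world axes, zero at the start; "wrist_torque": the same for the moment, N m; "grip_width": finger opening in m; "grasp_force": force on a finger pad.
Only numpy, scipy, OpenCV 4.12 (cv2) and the standard library are available. Lean on these libraries where they do the work, as an engineer would, in place of code of your own. Each camera call takes 0.05 s, during which the arm holds its last target. There are 200 camera calls.

### The job

Calibrate the colour reader before the chocolate samples are read: take the reference puck by its bar grip, pull it straight up out of the storage dock against its spring catch, then tilt it to match the reader's sloping face and press its white underside gently and squarely onto it, centred on the window, until the sprung ring has gone in and the puck sits flush on the rubber seal. Finish while still holding the puck there under light pressure: do not let go. Leave the slope of the reader's head as it is set, and the zero cap, the shaker, the two nozzles and the chocolate bar where they are.

Things in the scene. Friction and masses are not known exactly. Their poses are not given: they have to be found in the camera images.
- puck: Reference puck: aluminium disc, 60 mm across, 24 mm thick, grooved, white ceramic underside; on top a black bar grip 44 mm long (puck's x), 14 mm thick (y: the faces to pinch), 36 mm high; 60 mm high in all, 0.13 to 0.25 kg. Origin: centre of the white underside, z up through the grip. Stands in the dock's big well, underside 10 mm above the worktop, bar turned up to 0.35 rad from the dock's x.
- dock: Storage dock, fixed: grey block 96 (x) by 172 (y) by 30 mm high on a black foot. Origin: centre of underside, z up. Wells 20 mm deep: big one (63 mm) at y = -40 mm, small one at y = +46 mm. In the big well two sprung steel balls snap into the puck's groove: pulling it up takes about 7 to 12 N in the first 5 mm, then a few N of rubbing until it has risen 12 mm; it is clear of the well at 20 mm.
- zero_cap: Zero cap: plain black round cap without a bar, 41 mm across, 27 mm high, in the dock's small well (top 37 mm above the worktop). Leave it there. Origin: centre of its underside.
- reader: Colour reader, fixed: grey base 150 by 136 mm, a yoke that carries a tilting head, and a display panel behind the head (top about 90 mm above the worktop). Origin: on the underside, below the tilt axis; -x is its front, to which the head's face leans. The tilt axis runs along y, 74 mm above the worktop.
- head_tilt (a joint): Slope of the reader's head, rad: 0 = face level, positive = face leaning to the reader's front (-x). Differs each time, 0.25 to 0.52; clamped by stiff friction (6 N m), it stays put under gentle pressing.
- reader_face (a point): Centre of the window in the flat face (88 by 94 mm) of the reader's head, in the plane of the black rubber light seal round the window (66 mm across, 4.5 mm proud of the aluminium), 22.5 mm from the tilt axis. z points out of the face (its normal), x up the slope (away from the front), y along the tilt axis.
- nose_ring (a joint): Sprung steel ring round the window, 47 mm outside and 32 mm inside diameter: 0 = standing 6 mm out, 0.006 = level with the rubber seal (49 to 66 mm across) round it. It moves along the face normal; 2.4 N starts it, 6 N brings it level; there the puck meets the seal, which gives up to 4 mm, 5 to 6 N per mm, before a hard stop.
- shaker: Steel dredger, 44 mm in diameter, 91 mm high, standing between dock and reader; leave it. Origin: centre of its underside.
- nozzle_big: Steel piping nozzle, a cone 28 mm wide and 36 mm high, standing between dock and reader; leave it. Origin: centre of its underside.
- nozzle_small: Steel piping nozzle, a cone 26 mm wide and 34 mm high, standing between dock and reader; leave it. Origin: centre of its underside.
- sample_bar: Chocolate bar, 155 by 112 by 8 mm, lying at the front of the worktop; leave it. Origin: centre of its underside.
Not all that is in view belongs to the job. What is shaped like the puck but orange or pink is not meant.

How it is judged:
By the outcome, as a careful person would: the job done as asked, in the order asked, and still so for the second after the job is handed in, while the arm keeps its last pose, push and grip.
It also fails if it takes over 54 s, if anything falls off the work surface, if the arm or the gripper's body presses on something with over 40 N, if the wrist force passes 120 N, or if a joint passes its speed limit or range.

## Working session

There is one attempt and no reset: what is moved stays moved. The work goes in short steps, Python scripts to look and compute and a tool call to move; the robot and the scene stay as the last step left them, time stands still between calls to the robot, and variables do not carry over. Pictures are saved under pics/ and viewed, at most 10 in all, crops included, and the job is handed in when it is done.

Besides the shell and the picture viewer there is one more tool, called after ">>>" in YAML: its name, and indented under it one key for each argument. drive_tool: Moves the arm, as the interface text tells. Its arguments: {"type":"object","properties":{"moves":{"type":"array"},"force":{"type":"number"}},"required":["moves"]}

```bash
mkdir -p pics
python3 - <<'E'
from cell import sensors, vision
import cv2,pickle
print(sensors.get_obs())
d={}
for n in("scene","top"):
    c=vision.read_camera(n); d[n]=c
    print(n,c["fx"],c["cx"],c["cy"],c["R"],c["t"])
    cv2.imwrite(f"pics/{n}0.png",cv2.resize(c["image"][:,:,::-1],(800,600),interpolation=cv2.INTER_CUBIC))
pickle.dump(d,open("c0.pkl","wb"))
E
```

```text
{'time_s': 0.0, 'qpos': array([-75.45462151,  18.43966722,  -4.01428574,  83.17538085,
         1.29697376,  78.54077741,  -3.26085271]), 'joint_velocities': array([-0.06006011,  0.14117873, -0.01636794,  0.08169023, -0.1360421 ,
        0.06417781, -0.0286303 ]), 'effort': array([-3.86726852e-04, -4.91293430e+01, -4.03958643e-01, -3.12529457e+01,
       -6.37920317e-02,  4.42351517e-02,  1.97982804e-04]), 'tool_pos': array([0.15429454, 0.63080869, 0.20195031]), 'tool_rot': array([-1.79889523e+02,  8.10537095e-03,  1.66262749e+02]), 'force': array([-0.21912969, -0.43595326, -0.0716024 ]), 'wrist_torque': array([ 0.03744415, -0.00687457, -0.01221295]), 'grasp_force': 0.0, 'grip_width': 0.08708293251670994}
scene 517.6543371644236 271.77843714646764 215.93659737330077 [[ 0.79605976 -0.60511137  0.01136147]
 [-0.40842082 -0.55096595 -0.72775611]
 [ 0.44663329  0.5746971  -0.6857419 ]] [-0.45117898  0.28964728  0.97101693]
top 467.921061382688 278.14998699694775 217.66408049252055 [[ 0.01023811 -0.9999076  -0.00894221]
 [-0.99223739 -0.00905038 -0.12402841]
 [ 0.12393602  0.01014261 -0.99223837]] [-0.00828524  0.5734399   1.01851255]
```

View pics/scene0.png

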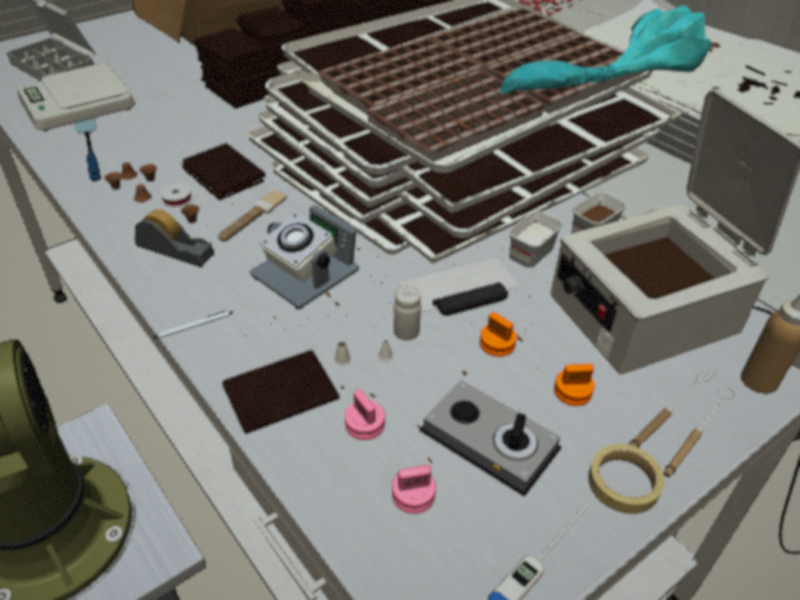

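View pics/top0.png

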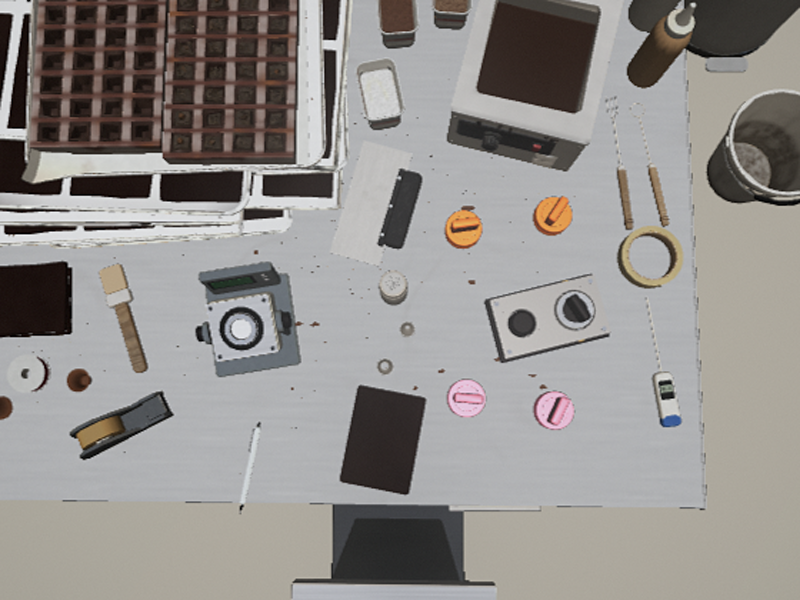

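Run:
```python
import cv2,pickle
d=pickle.load(open("c0.pkl","rb"))
for k,n,u,v in(("td","top",333,186),("tr","top",124,178),("sd","scene",290,262),("sr","scene",162,136)):
    im=d[n]["image"][v:v+80,u:u+106,::-1]
    im=cv2.resize(im,None,fx=7.5,fy=7.5,interpolation=cv2.INTER_CUBIC)
    for i in range(0,106,10):
        cv2.putText(im,str(u+i),(int(i*7.5+3.75),10),0,.35,(0,0,255),1); cv2.line(im,(int(i*7.5+3.75),12),(int(i*7.5+3.75),18),(0,0,255),1)
    for j in range(0,80,10):
        cv2.putText(im,str(v+j),(0,int(j*7.5+7)),0,.35,(0,0,255),1);cv2.line(im,(24,int(j*7.5+3.75)),(30,int(j*7.5+3.75)),(0,0,255),1)
    cv2.imwrite(f"pics/{k}.png",im)
```

```text
(no output)
```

View pics/td.png

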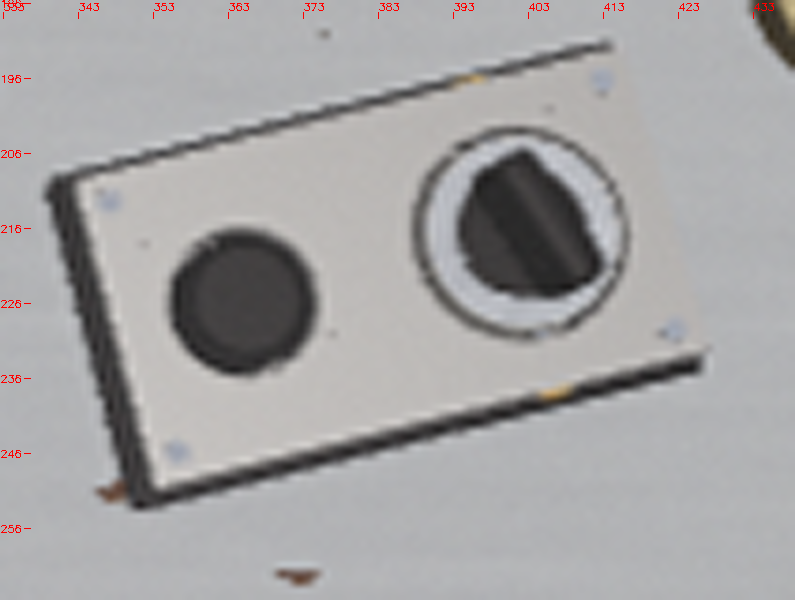

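View pics/tr.png

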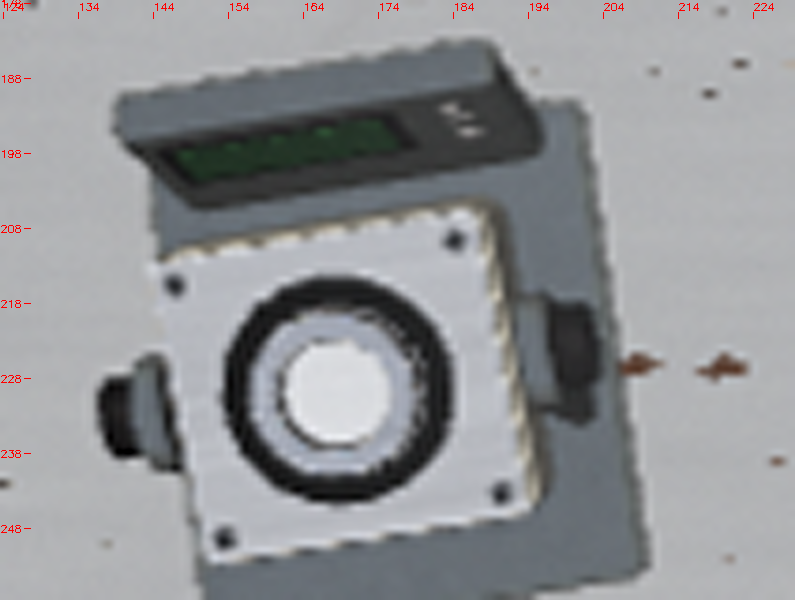

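View pics/sr.png

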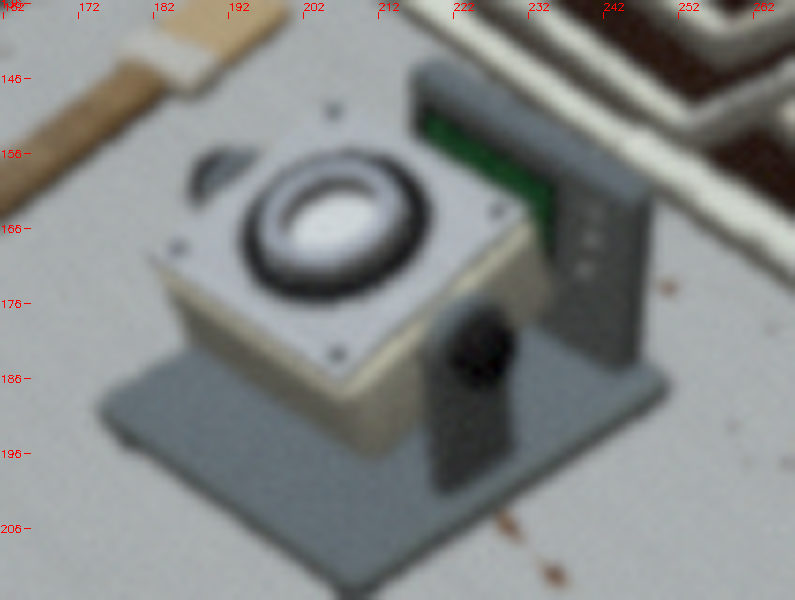

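View pics/sd.png

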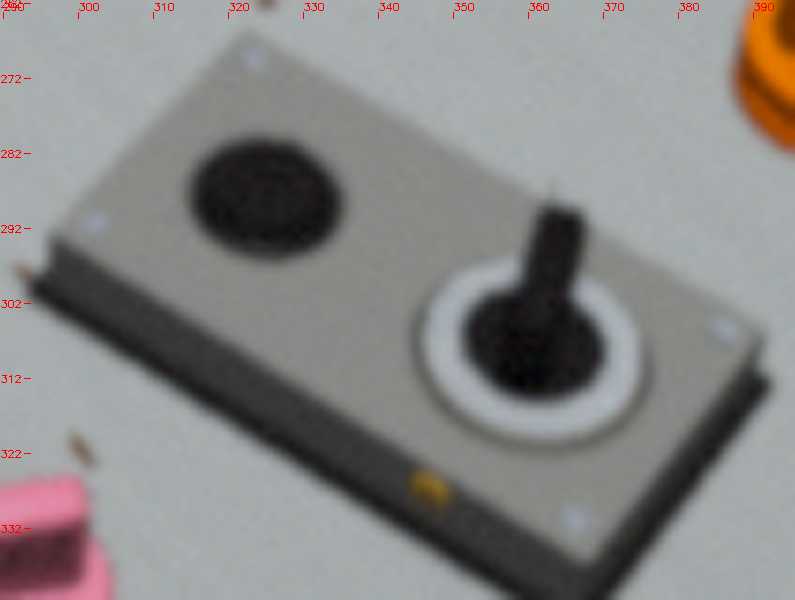

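Top crop: the puck well centre is at about (521,233) in the dock crop, with the bar running from (515,157) to (590,278). The reader's screws are at (175,285), (455,240), (501,493) and (225,538). The scene crop shows the same screws at (334,112), (498,211), (337,354) and (178,249). The scene dock crop shows the puck disc centred at about (532,347), with the bar seen nearly end-on. I'll fit both poses now.

```bash
cat > h.py <<'E'
import numpy as np,pickle
from scipy.optimize import least_squares
from scipy.spatial.transform import Rotation as Ro
C=pickle.load(open("c0.pkl","rb"))
OFF=dict(td=(333,186),tr=(124,178),sd=(290,262),sr=(162,136))
def nat(k,p): return (np.array(p,float)+.5)/7.5-.5+np.array(OFF[k])
def proj(n,X):
    c=C[n]; q=np.atleast_2d(X)@c["R"].T+c["t"]
    return q[:,:2]/q[:,2:]*[c["fx"],c["fy"]]+[c["cx"],c["cy"]]
def onz(n,uv,z):
    c=C[n]; d=c["R"].T@np.array([(uv[0]-c["cx"])/c["fx"],(uv[1]-c["cy"])/c["fy"],1]); o=-c["R"].T@c["t"]
    return o+d*(z-o[2])/d[2]
def head(x,y,yaw,t): # rotation, tilt-axis point; z normal leans to -x
    return Ro.from_euler("ZY",[yaw,-t]).as_matrix(), np.array([x,y,.074])
E
cat > fit.py <<'E'
from h import *
T=nat("tr",[(175,285),(455,240),(501,493),(225,538)]); S=nat("sr",[(334,112),(498,211),(337,354),(178,249)])
sg=np.array([(1,1),(1,-1),(-1,-1),(-1,1)])
def model(p):
    R,o=head(*p[:4]); X=np.c_[sg*p[4:6],np.full(4,.018)]@R.T+o
    return X
def res(p,w=1): 
    X=model(p); e=np.r_[(proj("top",X)-T+p[6:8]),(proj("scene",X)-S+p[8:10])].ravel()
    return np.r_[e,p[6:10]/1.0]
for bias in(0,1):
    f=least_squares(lambda p:res(np.r_[p[:6],p[6:]*bias]),[.5,.2,.2,.35,.036,.039,0,0,0,0],x_scale=.01)
    p=f.x; R,o=head(*p[:4]); fc=o+R@[0,0,.0225]
    print(bias,p.round(4),"face",fc.round(4),"rms",np.sqrt(np.mean(res(p)**2)).round(2)); print(res(p)[:16].reshape(8,2).round(1).tolist())
for n,k,c in(("top","tr",(339,390)),("scene","sr",(337,227))): print("ringish",nat(k,c),proj(n,fc),proj(n,fc+R@[0,0,.006]))
print("well top",onz("top",nat("td",(521,233)),.03),"scene",onz("scene",nat("sd",(532,348)),.03))
print("disc scene",onz("scene",nat("sd",(532,346)),.034))
print("cap top",onz("top",nat("td",(243,302)),.037),"scene",onz("scene",nat("sd",(265,198)),.037))
a=onz("top",nat("td",(517,157)),.07);b=onz("top",nat("td",(590,274)),.07); print("bar",a,b,(a+b)/2,np.linalg.norm(a-b),np.degrees(np.arctan2(*(a-b)[1::-1])))
c=[onz("top",nat("td",q),.03) for q in((75,180),(610,43),(705,350),(152,490))]
print("dock",np.mean(c,0),np.linalg.norm(c[0]-c[1]),np.linalg.norm(c[1]-c[2]),[np.degrees(np.arctan2(*(c[i]-c[j])[1::-1])).round(1) for i,j in((0,1),(3,2),(1,2),(0,3))])
E
python3 fit.py
```

```text
0 [0.5426 0.2305 0.1702 0.2507 0.0368 0.0398 0.     0.     0.     0.    ] face [0.5371 0.2295 0.0958] rms 0.27
[[-0.1, 0.3], [-0.2, 0.3], [-0.1, 0.4], [-0.1, 0.3], [0.5, -0.2], [0.3, -0.1], [0.6, -0.0], [0.3, -0.2]]
1 [ 0.5426  0.2305  0.1704  0.2493  0.0368  0.0398  0.1176 -0.2773 -0.3381
  0.1033] face [0.5371 0.2295 0.0958] rms 0.13
[[0.0, 0.0], [-0.1, 0.1], [0.0, 0.1], [-0.0, 0.1], [0.2, -0.1], [-0.0, 0.0], [0.2, 0.1], [-0.0, -0.1]]
ringish [168.76666667 229.56666667] [[168.21505359 230.16914076]] [[167.63895529 230.59032675]]
ringish [206.5        165.83333333] [[206.36218656 164.90190131]] [[205.73241279 163.28716095]]
well top [ 0.57910244 -0.28266639  0.03      ] scene [ 0.5784718  -0.28072344  0.03      ]
disc scene [ 0.57642577 -0.28208296  0.034     ]
cap top [ 0.55664923 -0.19752381  0.037     ] scene [ 0.55063506 -0.20283419  0.037     ]
bar [ 0.59618603 -0.27176727  0.07      ] [ 0.56213549 -0.29208009  0.07      ] [ 0.57916076 -0.28192368  0.07      ] 0.039649079531616324 30.818145214082307
dock [ 0.56908715 -0.24181378  0.03      ] 0.16808743804091902 0.09681417849888825 [np.float64(105.0), np.float64(104.7), np.float64(15.6), np.float64(13.5)]
```

>>> drive_tool:
  moves:
    - {"x": -213, "y": -144, "z": 0, "rz": 0.6, "fingers": -1}
    - {"x": -213, "y": -144, "z": 0, "rz": 0.6}
    - {"x": -213, "y": -144, "z": 0, "rz": 0.6}
    - {"x": -213, "y": -144, "z": 0, "rz": 0.6}
    - {"x": -426, "y": -288, "z": 0, "rz": 1.2}
    - {"x": -426, "y": -288, "z": 0, "rz": 1.2}
    - {"x": -426, "y": -288, "z": 0, "rz": 1.2}
    - {"x": -426, "y": -288, "z": 0, "rz": 1.2}
    - {"x": -426, "y": -288, "z": 0, "rz": 1.2}
    - {"x": -629, "y": -786, "z": 30, "rz": 2.36}
    - {"x": -629, "y": -786, "z": 30, "rz": 2.36}
    - {"x": -629, "y": -786, "z": 30, "rz": 2.36}
    - {"x": -629, "y": -786, "z": 30, "rz": 2.36}
    - {"x": -629, "y": -786, "z": 30, "rz": 2.36}
    - {"x": -629, "y": -786, "z": 30, "rz": 2.36}
    - {"x": -629, "y": -786, "z": 30, "rz": 2.36}
    - {"x": -629, "y": -786, "z": 30, "rz": 2.36}
    - {"x": -629, "y": -786, "z": 30, "rz": 2.36}
    - {"x": -629, "y": -786, "z": 30, "rz": 2.36}
    - {"x": -629, "y": -786, "z": 30, "rz": 2.36}

```text
invalid input at $.moves[0]: expected keys x, y, z, rx, ry, rz, fingers
```

>>> drive_tool:
  moves:
    - {"x": -213, "y": -144, "z": 0, "rx": 0, "ry": 0, "rz": 0.6, "fingers": -1}
    - {"x": -213, "y": -144, "z": 0, "rx": 0, "ry": 0, "rz": 0.6, "fingers": -1}
    - {"x": -213, "y": -144, "z": 0, "rx": 0, "ry": 0, "rz": 0.6, "fingers": -1}
    - {"x": -213, "y": -144, "z": 0, "rx": 0, "ry": 0, "rz": 0.6, "fingers": -1}
    - {"x": -426, "y": -288, "z": 0, "rx": 0, "ry": 0, "rz": 1.2, "fingers": -1}
    - {"x": -426, "y": -288, "z": 0, "rx": 0, "ry": 0, "rz": 1.2, "fingers": -1}
    - {"x": -426, "y": -288, "z": 0, "rx": 0, "ry": 0, "rz": 1.2, "fingers": -1}
    - {"x": -426, "y": -288, "z": 0, "rx": 0, "ry": 0, "rz": 1.2, "fingers": -1}
    - {"x": -426, "y": -288, "z": 0, "rx": 0, "ry": 0, "rz": 1.2, "fingers": -1}
    - {"x": -629, "y": -786, "z": 30, "rx": 0, "ry": 0, "rz": 2.36, "fingers": -1}
    - {"x": -629, "y": -786, "z": 30, "rx": 0, "ry": 0, "rz": 2.36, "fingers": -1}
    - {"x": -629, "y": -786, "z": 30, "rx": 0, "ry": 0, "rz": 2.36, "fingers": -1}
    - {"x": -629, "y": -786, "z": 30, "rx": 0, "ry": 0, "rz": 2.36, "fingers": -1}
    - {"x": -629, "y": -786, "z": 30, "rx": 0, "ry": 0, "rz": 2.36, "fingers": -1}
    - {"x": -629, "y": -786, "z": 30, "rx": 0, "ry": 0, "rz": 2.36, "fingers": -1}
    - {"x": -629, "y": -786, "z": 30, "rx": 0, "ry": 0, "rz": 2.36, "fingers": -1}
    - {"x": -629, "y": -786, "z": 30, "rx": 0, "ry": 0, "rz": 2.36, "fingers": -1}
    - {"x": -629, "y": -786, "z": 30, "rx": 0, "ry": 0, "rz": 2.36, "fingers": -1}
    - {"x": -629, "y": -786, "z": 30, "rx": 0, "ry": 0, "rz": 2.36, "fingers": -1}
    - {"x": -629, "y": -786, "z": 30, "rx": 0, "ry": 0, "rz": 2.36, "fingers": -1}

```text
time_s: 2.6
tool_pos: [0.5791, -0.2795, 0.1724]
tool_rot: [-179.9, -0.0, 31.1]
force: [-0.0, 0.2, 0.8]
grip_width: 0.087
grasp_force: 0.0
```

>>> drive_tool:
  moves:
    - {"x": 0, "y": 0, "z": 60, "rx": 0, "ry": 0, "rz": 0, "fingers": -0.3}
    - {"x": 0, "y": 0, "z": 100, "rx": 0, "ry": 0, "rz": 0, "fingers": -0.3}
    - {"x": 0, "y": 0, "z": 112, "rx": 0, "ry": 0, "rz": 0, "fingers": -0.3}
    - {"x": 0, "y": 0, "z": 122, "rx": 0, "ry": 0, "rz": 0, "fingers": -0.3}
    - {"x": 0, "y": 0, "z": 122, "rx": 0, "ry": 0, "rz": 0, "fingers": -0.3}
    - {"x": 0, "y": 0, "z": 122, "rx": 0, "ry": 0, "rz": 0, "fingers": -0.3}

```text
time_s: 3.35
tool_pos: [0.5798, -0.2819, 0.0526]
tool_rot: [179.9, -0.1, 31.1]
force: [0.1, -0.5, 0.1]
grip_width: 0.0566
grasp_force: 0.0
```

Run:
```python
from cell import sensors, vision
import cv2,numpy as np
o=sensors.get_obs(); print(o["tool_pos"],o["tool_rot"],o["force"],o["grip_width"],o["qpos"])
a=vision.read_camera("scene")["image"][225:325,290:423,::-1]; b=vision.read_camera("top")["image"][160:260,333:466,::-1]
cv2.imwrite("pics/g1.png",np.hstack([cv2.resize(i,(400,300),interpolation=cv2.INTER_CUBIC) for i in(a,b)]))
```

```text
[ 0.57976931 -0.28191155  0.05260495] [ 1.79895175e+02 -1.01141511e-01  3.10510004e+01] [ 0.12790743 -0.5168625   0.06703697] 0.056557296844086447 [ -8.96900359  28.86908389  42.42449903  95.06588196 -21.24115711
  64.25168756 -19.71071562]
```

View pics/g1.png

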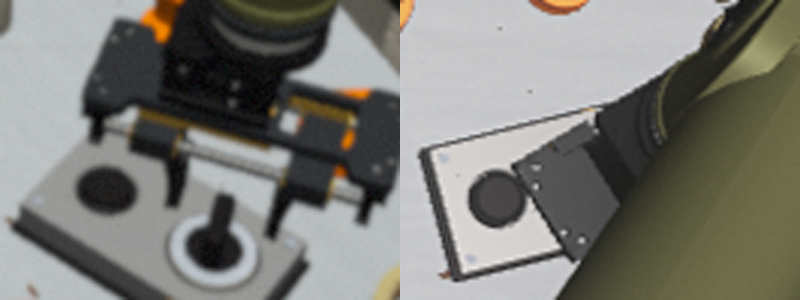

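The fingers straddle the black bar, roughly centred (bar at 222,215 between fingers at 177,195 and 275,225). I'll lower 4 mm and close.

>>> drive_tool:
  force: 45
  moves:
    - {"x": 0, "y": 0, "z": 4, "rx": 0, "ry": 0, "rz": 0, "fingers": -0.3}
    - {"x": 0, "y": 0, "z": 4, "rx": 0, "ry": 0, "rz": 0, "fingers": 1}
    - {"x": 0, "y": 0, "z": 4, "rx": 0, "ry": 0, "rz": 0, "fingers": 1}
    - {"x": 0, "y": 0, "z": 4, "rx": 0, "ry": 0, "rz": 0, "fingers": 1}
    - {"x": 0, "y": 0, "z": 4, "rx": 0, "ry": 0, "rz": 0, "fingers": 1}
    - {"x": 0, "y": 0, "z": 4, "rx": 0, "ry": 0, "rz": 0, "fingers": 1}
    - {"x": 0, "y": 0, "z": 4, "rx": 0, "ry": 0, "rz": 0, "fingers": 1}
    - {"x": 0, "y": 0, "z": 4, "rx": 0, "ry": 0, "rz": 0, "fingers": 1}

```text
time_s: 4.45
tool_pos: [0.5787, -0.2814, 0.047]
tool_rot: [-180.0, -0.0, 31.0]
force: [-0.0, 0.4, -0.2]
grip_width: 0.0127
grasp_force: 44.9
```

>>> drive_tool:
  moves:
    - {"x": 0, "y": 0, "z": -2, "rx": 0, "ry": 0, "rz": 0, "fingers": 1}
    - {"x": 0, "y": 0, "z": -4, "rx": 0, "ry": 0, "rz": 0, "fingers": 1}
    - {"x": 0, "y": 0, "z": -6, "rx": 0, "ry": 0, "rz": 0, "fingers": 1}
    - {"x": 0, "y": 0, "z": -8, "rx": 0, "ry": 0, "rz": 0, "fingers": 1}
    - {"x": 0, "y": 0, "z": -10, "rx": 0, "ry": 0, "rz": 0, "fingers": 1}
    - {"x": 0, "y": 0, "z": -12, "rx": 0, "ry": 0, "rz": 0, "fingers": 1}
    - {"x": 0, "y": 0, "z": -14, "rx": 0, "ry": 0, "rz": 0, "fingers": 1}
    - {"x": 0, "y": 0, "z": -17, "rx": 0, "ry": 0, "rz": 0, "fingers": 1}
    - {"x": 0, "y": 0, "z": -20, "rx": 0, "ry": 0, "rz": 0, "fingers": 1}
    - {"x": 0, "y": 0, "z": -25, "rx": 0, "ry": 0, "rz": 0, "fingers": 1}
    - {"x": 0, "y": 0, "z": -35, "rx": 0, "ry": 0, "rz": 0, "fingers": 1}
    - {"x": 0, "y": 0, "z": -55, "rx": 0, "ry": 0, "rz": 0, "fingers": 1}
    - {"x": 0, "y": 0, "z": -55, "rx": 0, "ry": 0, "rz": 0, "fingers": 1}
    - {"x": 0, "y": 0, "z": -55, "rx": 0, "ry": 0, "rz": 0, "fingers": 1}

```text
time_s: 6.2
tool_pos: [0.5788, -0.2814, 0.1023]
tool_rot: [180.0, -0.0, 31.0]
force: [-0.3, -0.7, -1.4]
grip_width: 0.0128
grasp_force: 44.9
```

```bash
cat > go.py <<'E'
import sys
from h import *
from cell import sensors
P=np.array([.5426,.2305,.170,.250]); R,o=head(*P); fc=o+R@[0,0,.0225]; L=.037
Rt=np.c_[R[:,1],R[:,0],-R[:,2]]
if __name__=="__main__":
    h=float(sys.argv[1]); s=sensors.get_obs(); p=s["tool_pos"]; Rc=Ro.from_euler("xyz",s["tool_rot"],degrees=True).as_matrix()
    tgt=fc+R[:,2]*(L+h)
    print("target",tgt.round(4),Ro.from_matrix(Rt).as_euler("xyz",degrees=True).round(2))
    print("shift mm",(Rc.T@(tgt-p)*1e3).round(2),"rotvec",Ro.from_matrix(Rc.T@Rt).as_rotvec().round(4))
    print("err in head frame mm: ",(R.T@(p-fc)*1e3).round(2),"force head",(R.T@s["force"]).round(2),"tq",s["wrist_torque"].round(3),s["qpos"].round(1),s["time_s"],s["grip_width"],s["grasp_force"])
E
python3 go.py .040
```

```text
target [0.5183 0.2263 0.1704] [165.68   0.    99.74]
shift mm [ 210.08 -466.17  -68.04] rotvec [-0.2189  0.1494 -1.1924]
err in head frame mm:  [ -42.32 -510.64   17.5 ] force head [-0.77 -0.65 -1.25] tq [-0.065  0.198 -0.046] [-10.1  26.   43.9  92.6 -19.   69.1 -21.2] 6.2 0.012789224972650455 44.90241050720215
```

>>> drive_tool:
  moves:
    - {"x": 0, "y": 0, "z": -40, "rx": 0, "ry": 0, "rz": 0, "fingers": 1}
    - {"x": 0, "y": 0, "z": -68, "rx": 0, "ry": 0, "rz": 0, "fingers": 1}
    - {"x": 20, "y": -44, "z": -76, "rx": -0.02, "ry": 0.015, "rz": -0.12, "fingers": 1}
    - {"x": 40, "y": -89, "z": -80, "rx": -0.04, "ry": 0.03, "rz": -0.24, "fingers": 1}
    - {"x": 63, "y": -140, "z": -80, "rx": -0.066, "ry": 0.045, "rz": -0.36, "fingers": 1}
    - {"x": 84, "y": -186, "z": -80, "rx": -0.088, "ry": 0.06, "rz": -0.48, "fingers": 1}
    - {"x": 105, "y": -233, "z": -80, "rx": -0.11, "ry": 0.075, "rz": -0.6, "fingers": 1}
    - {"x": 126, "y": -280, "z": -80, "rx": -0.13, "ry": 0.09, "rz": -0.72, "fingers": 1}
    - {"x": 147, "y": -326, "z": -80, "rx": -0.153, "ry": 0.105, "rz": -0.84, "fingers": 1}
    - {"x": 168, "y": -373, "z": -80, "rx": -0.175, "ry": 0.12, "rz": -0.95, "fingers": 1}
    - {"x": 185, "y": -410, "z": -80, "rx": -0.19, "ry": 0.13, "rz": -1.05, "fingers": 1}
    - {"x": 200, "y": -443, "z": -74, "rx": -0.21, "ry": 0.14, "rz": -1.13, "fingers": 1}
    - {"x": 207, "y": -459, "z": -70, "rx": -0.217, "ry": 0.148, "rz": -1.18, "fingers": 1}
    - {"x": 210, "y": -466, "z": -68, "rx": -0.219, "ry": 0.149, "rz": -1.192, "fingers": 1}
    - {"x": 210, "y": -466, "z": -68, "rx": -0.219, "ry": 0.149, "rz": -1.192, "fingers": 1}
    - {"x": 210, "y": -466, "z": -68, "rx": -0.219, "ry": 0.149, "rz": -1.192, "fingers": 1}
    - {"x": 210, "y": -466, "z": -68, "rx": -0.219, "ry": 0.149, "rz": -1.192, "fingers": 1}

```text
time_s: 8.32
tool_pos: [0.5189, 0.2251, 0.1704]
tool_rot: [165.7, 0.0, 99.6]
force: [0.6, 0.0, -1.7]
grip_width: 0.0127
grasp_force: 44.9
```

```bash
python3 go.py .040
cat > shot.py <<'E'
import sys,cv2,numpy as np
from cell import vision
# side-by-side 3x crops with a tick scale: left scene (u from 150), right top (u from 100)
out=[]
for n,u,v in(("scene",150,90),("top",105,150)):
    im=vision.read_camera(n)["image"]; np.save(f"{sys.argv[1]}_{n}.npy",im)
    c=cv2.resize(im[v:v+120,u:u+80,::-1],None,fx=5,fy=5,interpolation=cv2.INTER_CUBIC)
    for i in range(0,80,10): cv2.putText(c,str(u+i),(i*5+2,9),0,.3,(0,0,255),1); cv2.line(c,(i*5+2,11),(i*5+2,16),(0,0,255),1)
    for j in range(10,120,10): cv2.putText(c,str(v+j),(0,j*5+5),0,.3,(0,0,255),1); cv2.line(c,(20,j*5+2),(25,j*5+2),(0,0,255),1)
    out.append(c)
cv2.imwrite(f"pics/{sys.argv[1]}.png",np.hstack(out))
E
python3 shot.py a1
```

```text
target [0.5183 0.2263 0.1704] [165.68   0.    99.74]
shift mm [ 1.36 -0.33 -0.14] rotvec [-0.0002  0.0009 -0.0024]
err in head frame mm:  [ 0.33 -1.36 76.86] force head [ 0.16 -0.09 -1.75] tq [-0.175  0.405 -0.   ] [-49.7  -2.2  19.9 111.5   6.7  57.3 -23.1] 8.325 0.012705207513549158 44.90336716175079
```

View pics/a1.png

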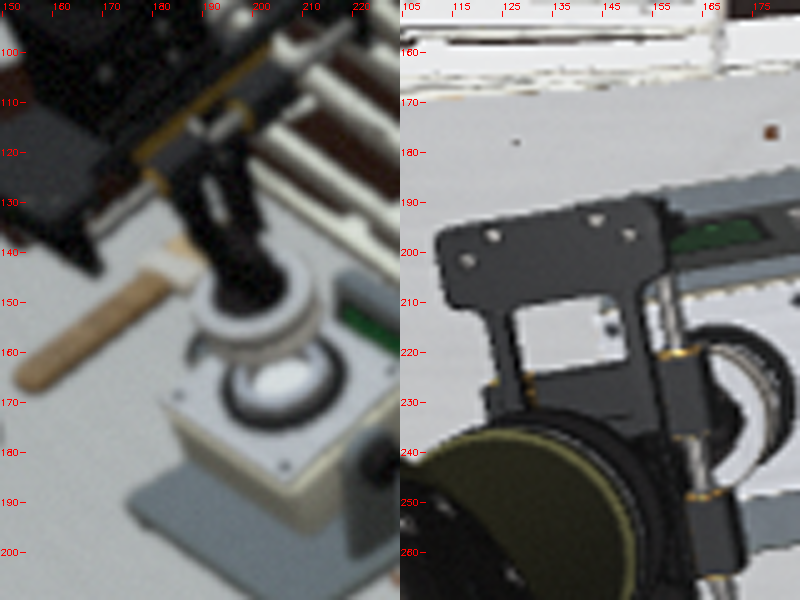

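```bash
cat > ov.py <<'E'
from go import *
import cv2
s=sensors.get_obs(); p=s["tool_pos"]; Rc=Ro.from_euler("xyz",s["tool_rot"],degrees=True).as_matrix()
a=np.linspace(0,2*np.pi,120); outs=[]
for n,u,v in(("scene",150,90),("top",105,150)):
    c=cv2.resize(np.load(f"a1_{n}.npy")[v:v+120,u:u+80,::-1],None,fx=5,fy=5,interpolation=cv2.INTER_CUBIC)
    for r,z,col in((.03,.0,(0,0,255)),(.03,.024,(0,255,0)),):
        X=p+(np.c_[r*np.cos(a),r*np.sin(a),np.full(120,L-z)])@Rc.T
        q=proj(n,X); print(n,z,q.min(0).round(1),q.max(0).round(1))
        cv2.polylines(c,[np.round((q-[u,v]+.5)*5-.5).astype(int)],True,col,1)
    X=fc+np.c_[.033*np.cos(a),.033*np.sin(a),0*a]@R.T
    cv2.polylines(c,[np.round((proj(n,X)-[u,v]+.5)*5-.5).astype(int)],True,(255,0,255),1)
    outs.append(c)
cv2.imwrite("pics/ov1.png",np.hstack(outs))
E
python3 ov.py
```

```text
scene 0.0 [190.3 144.9] [214.5 163.5]
scene 0.024 [187.4 138. ] [212.  156.7]
top 0.0 [149.8 218.3] [179.5 247.4]
top 0.024 [146.9 219.8] [177.3 249.7]
```

View pics/ov1.png

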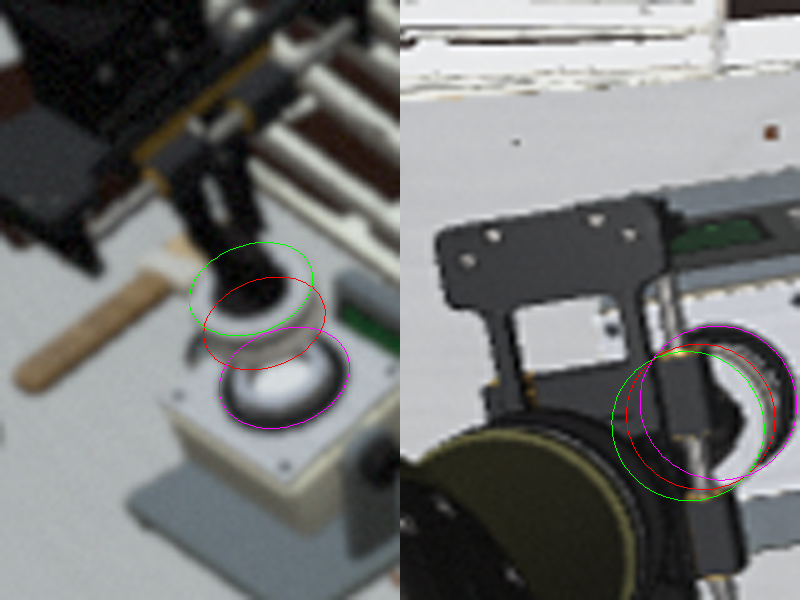

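The overlay agrees with the held puck to about half a pixel (top-view rim at 179.6 against 179.5 predicted). I'll trim the 1.4 mm sideways error and close in.

>>> drive_tool:
  moves:
    - {"x": 1, "y": 0, "z": 10, "rx": 0, "ry": 0, "rz": 0, "fingers": 1}
    - {"x": 1, "y": 0, "z": 20, "rx": 0, "ry": 0, "rz": 0, "fingers": 1}
    - {"x": 1, "y": 0, "z": 26, "rx": 0, "ry": 0, "rz": 0, "fingers": 1}
    - {"x": 1, "y": 0, "z": 29, "rx": 0, "ry": 0, "rz": 0, "fingers": 1}
    - {"x": 1, "y": 0, "z": 29, "rx": 0, "ry": 0, "rz": 0, "fingers": 1}
    - {"x": 1, "y": 0, "z": 29, "rx": 0, "ry": 0, "rz": 0, "fingers": 1}

```text
time_s: 9.18
tool_pos: [0.5254, 0.2284, 0.1423]
tool_rot: [165.7, 0.0, 99.7]
force: [-1.2, 0.3, -1.5]
grip_width: 0.0126
grasp_force: 44.9
```

```bash
python3 go.py 0
```

```text
target [0.5281 0.228  0.1317] [165.68   0.    99.74]
shift mm [-0.82 -0.13 10.95] rotvec [-0.0001  0.0003 -0.0004]
err in head frame mm:  [ 0.14  0.82 47.95] force head [-1.46  0.47 -1.19] tq [-0.136  0.408 -0.015] [-49.5   0.2  20.2 112.7   5.8  53.8 -22.4] 9.175 0.01260907805181058 44.90346550941467
```

>>> drive_tool:
  moves:
    - {"x": -0.8, "y": 0, "z": 2, "rx": 0, "ry": 0, "rz": 0, "fingers": 1}
    - {"x": -0.8, "y": 0, "z": 4, "rx": 0, "ry": 0, "rz": 0, "fingers": 1}
    - {"x": -0.8, "y": 0, "z": 5, "rx": 0, "ry": 0, "rz": 0, "fingers": 1}
    - {"x": -0.8, "y": 0, "z": 6, "rx": 0, "ry": 0, "rz": 0, "fingers": 1}
    - {"x": -0.8, "y": 0, "z": 7, "rx": 0, "ry": 0, "rz": 0, "fingers": 1}
    - {"x": -0.8, "y": 0, "z": 7, "rx": 0, "ry": 0, "rz": 0, "fingers": 1}
    - {"x": -0.8, "y": 0, "z": 7, "rx": 0, "ry": 0, "rz": 0, "fingers": 1}

```text
time_s: 10.05
tool_pos: [0.5271, 0.2278, 0.1353]
tool_rot: [165.7, 0.0, 99.7]
force: [-1.7, -1.1, 1.4]
grip_width: 0.0127
grasp_force: 44.9
```

```bash
python3 go.py 0
```

```text
target [0.5281 0.228  0.1317] [165.68   0.    99.74]
shift mm [0.05 0.05 3.82] rotvec [-0.0005  0.0004 -0.0004]
err in head frame mm:  [-0.05 -0.05 40.82] force head [-1.42 -0.76  1.85] tq [-0.303  0.7   -0.002] [-49.3   0.7  20.3 113.    5.6  53.  -22.1] 10.05 0.01270138648563202 44.90893363952637
```

>>> drive_tool:
  moves:
    - {"x": 0, "y": 0, "z": 1, "rx": 0, "ry": 0, "rz": 0, "fingers": 1}
    - {"x": 0, "y": 0, "z": 2, "rx": 0, "ry": 0, "rz": 0, "fingers": 1}
    - {"x": 0, "y": 0, "z": 3, "rx": 0, "ry": 0, "rz": 0, "fingers": 1}
    - {"x": 0, "y": 0, "z": 3.5, "rx": 0, "ry": 0, "rz": 0, "fingers": 1}
    - {"x": 0, "y": 0, "z": 4, "rx": 0, "ry": 0, "rz": 0, "fingers": 1}
    - {"x": 0, "y": 0, "z": 4, "rx": 0, "ry": 0, "rz": 0, "fingers": 1}
    - {"x": 0, "y": 0, "z": 4, "rx": 0, "ry": 0, "rz": 0, "fingers": 1}

```text
time_s: 10.92
tool_pos: [0.5281, 0.228, 0.1314]
tool_rot: [165.7, 0.0, 99.7]
force: [-3.3, -0.7, 3.7]
grip_width: 0.0127
grasp_force: 44.9
```

```bash
python3 go.py 0
```

```text
target [0.5281 0.228  0.1317] [165.68   0.    99.74]
shift mm [ 0.05  0.04 -0.22] rotvec [-0.0004  0.0004 -0.0004]
err in head frame mm:  [-0.04 -0.05 36.78] force head [-2.31 -0.11  4.41] tq [-0.312  0.736 -0.024] [-49.3   1.1  20.4 113.1   5.4  52.5 -22. ] 10.925 0.012672048587301865 44.912304282188416
```

>>> drive_tool:
  moves:
    - {"x": 0, "y": 0, "z": 0.4, "rx": 0, "ry": 0, "rz": 0, "fingers": 1}
    - {"x": 0, "y": 0, "z": 0.8, "rx": 0, "ry": 0, "rz": 0, "fingers": 1}
    - {"x": 0, "y": 0, "z": 1.2, "rx": 0, "ry": 0, "rz": 0, "fingers": 1}
    - {"x": 0, "y": 0, "z": 1.2, "rx": 0, "ry": 0, "rz": 0, "fingers": 1}
    - {"x": 0, "y": 0, "z": 1.2, "rx": 0, "ry": 0, "rz": 0, "fingers": 1}
    - {"x": 0, "y": 0, "z": 1.2, "rx": 0, "ry": 0, "rz": 0, "fingers": 1}

```text
time_s: 11.68
tool_pos: [0.5284, 0.228, 0.1302]
tool_rot: [165.7, 0.0, 99.7]
force: [-3.2, -0.2, 4.0]
grip_width: 0.0124
grasp_force: 44.9
```

```bash
python3 go.py 0; python3 go.py 0|tail -1
```

```text
target [0.5281 0.228  0.1317] [165.68   0.    99.74]
shift mm [ 0.05  0.06 -1.47] rotvec [-0.0004  0.0004 -0.0004]
err in head frame mm:  [-0.06 -0.05 35.53] force head [-2.12  0.36  4.7 ] tq [-0.3    0.672 -0.042] [-49.2   1.2  20.4 113.2   5.4  52.3 -22. ] 11.675 0.012416618659356808 44.911996722221375
err in head frame mm:  [-0.06 -0.05 35.53] force head [-2.12  0.36  4.7 ] tq [-0.3    0.672 -0.042] [-49.2   1.2  20.4 113.2   5.4  52.3 -22. ] 11.675 0.012416618659356808 44.911996722221375
```

>>> drive_tool:
  moves:
    - {"x": 0, "y": 0, "z": 0.4, "rx": 0, "ry": 0, "rz": 0, "fingers": 1}
    - {"x": 0, "y": 0, "z": 0.8, "rx": 0, "ry": 0, "rz": 0, "fingers": 1}
    - {"x": 0, "y": 0, "z": 0.8, "rx": 0, "ry": 0, "rz": 0, "fingers": 1}
    - {"x": 0, "y": 0, "z": 0.8, "rx": 0, "ry": 0, "rz": 0, "fingers": 1}

```text
time_s: 12.18
tool_pos: [0.5286, 0.2281, 0.1298]
tool_rot: [165.7, 0.0, 99.7]
force: [-4.8, -1.5, 6.7]
grip_width: 0.0128
grasp_force: 44.9
```

```bash
python3 go.py 0|tail -1
```

```text
err in head frame mm:  [ 0.    0.   35.04] force head [-3.22 -0.68  7.71] tq [-0.369  0.894 -0.058] [-49.2   1.2  20.4 113.2   5.4  52.3 -21.9] 12.175 0.012782599361823781 44.91462707519531
```

```bash
cat >> fit.py <<'E'
print("----")
for t in(.2,.25,.3,.35,.4,.5):
  for bias in (0,1):
    f=least_squares(lambda p:res(np.r_[p[:3],t,p[3:5],p[5:]*bias]),[.54,.23,.17,.037,.04,0,0,0,0],x_scale=.01)
    print(t,bias,f.x.round(4),"rms",np.sqrt(np.mean(f.fun[:16]**2)).round(3))
E
python3 fit.py | sed -n '/----/,$p'
```

```text
----
0.2 0 [0.5418 0.2303 0.1791 0.037  0.0397 0.     0.     0.     0.    ] rms 0.394
0.2 1 [ 0.5417  0.2302  0.1791  0.037   0.0398  0.0892 -0.2986 -0.3376  0.1306] rms 0.265
0.25 0 [0.5426 0.2305 0.1703 0.0368 0.0398 0.     0.     0.     0.    ] rms 0.3
0.25 1 [ 0.5426  0.2305  0.1703  0.0368  0.0398  0.118  -0.277  -0.3381  0.1028] rms 0.096
0.3 0 [0.5435 0.2307 0.1616 0.0368 0.0399 0.     0.     0.     0.    ] rms 0.39
0.3 1 [ 0.5435  0.2307  0.1616  0.0368  0.0399  0.1484 -0.2526 -0.3405  0.0688] rms 0.274
0.35 0 [0.5443 0.2309 0.1531 0.0368 0.0399 0.     0.     0.     0.    ] rms 0.587
0.35 1 [ 0.5444  0.2309  0.1531  0.0368  0.04    0.1801 -0.2251 -0.3452  0.0287] rms 0.518
0.4 0 [0.5452 0.2311 0.1446 0.0369 0.04   0.     0.     0.     0.    ] rms 0.819
0.4 1 [ 0.5453  0.2312  0.1446  0.0369  0.04    0.2132 -0.1943 -0.3522 -0.0174] rms 0.77
0.5 0 [0.5469 0.2315 0.128  0.0372 0.0401 0.     0.     0.     0.    ] rms 1.324
0.5 1 [ 0.5471  0.2316  0.128   0.0372  0.0401  0.2826 -0.1215 -0.3746 -0.1262] rms 1.289
```

>>> drive_tool:
  moves:
    - {"x": 0, "y": 0, "z": 0.3, "rx": 0, "ry": 0, "rz": 0, "fingers": 1}
    - {"x": 0, "y": 0, "z": 0.6, "rx": 0, "ry": 0, "rz": 0, "fingers": 1}
    - {"x": 0, "y": 0, "z": 0.6, "rx": 0, "ry": 0, "rz": 0, "fingers": 1}
    - {"x": 0, "y": 0, "z": 0.6, "rx": 0, "ry": 0, "rz": 0, "fingers": 1}
    - {"x": 0, "y": 0, "z": 0.6, "rx": 0, "ry": 0, "rz": 0, "fingers": 1}

```text
time_s: 12.8
tool_pos: [0.5287, 0.2281, 0.1294]
tool_rot: [165.7, 0.0, 99.7]
force: [-5.7, -1.8, 8.0]
grip_width: 0.0129
grasp_force: 44.9
```

```bash
python3 go.py 0|tail -1; sed -i 's/a1_{n}/a2_{n}/;s/"pics\/ov1/"pics\/ov2/' ov.py; python3 shot.py a2
python3 - <<'E'
# overlay screws predicted (unmoved head) + puck lower rim on the new picture
from go import *
import cv2
s=sensors.get_obs(); p=s["tool_pos"]; Rc=Ro.from_euler("xyz",s["tool_rot"],degrees=True).as_matrix(); a=np.linspace(0,6.283,120)
outs=[]
for n,u,v in(("scene",165,120),("top",120,170)):
    im=np.load(f"a2_{n}.npy")[v:v+86,u:u+57,::-1]; c=cv2.resize(im,None,fx=7,fy=7,interpolation=cv2.INTER_CUBIC)
    d=c.copy()
    for X,col in((o+np.array([(i*.0368,j*.0398,.018) for i in(1,-1) for j in(1,-1)])@R.T,None),(fc+np.c_[.03*np.cos(a),.03*np.sin(a),0*a+.0]@R.T,(0,0,255)),(fc+np.c_[.03*np.cos(a),.03*np.sin(a),0*a+.023]@R.T,(0,255,0))):
        q=np.round((proj(n,X)-[u,v]+.5)*7-.5).astype(int)
        if col is None: [cv2.circle(c,tuple(map(int,k)),7,(255,0,255),1) for k in q]
        else: cv2.polylines(c,[q],True,col,1)
    outs.append(c)
cv2.imwrite("pics/fin.png",np.hstack(outs)[:600,:800])
E
```

```text
err in head frame mm:  [-0.    0.   34.66] force head [-3.72 -0.79  9.19] tq [-0.472  1.038 -0.095] [-49.2   1.3  20.4 113.2   5.3  52.2 -21.9] 12.8 0.01287302362833175 44.917402267456055
```

View pics/fin.png

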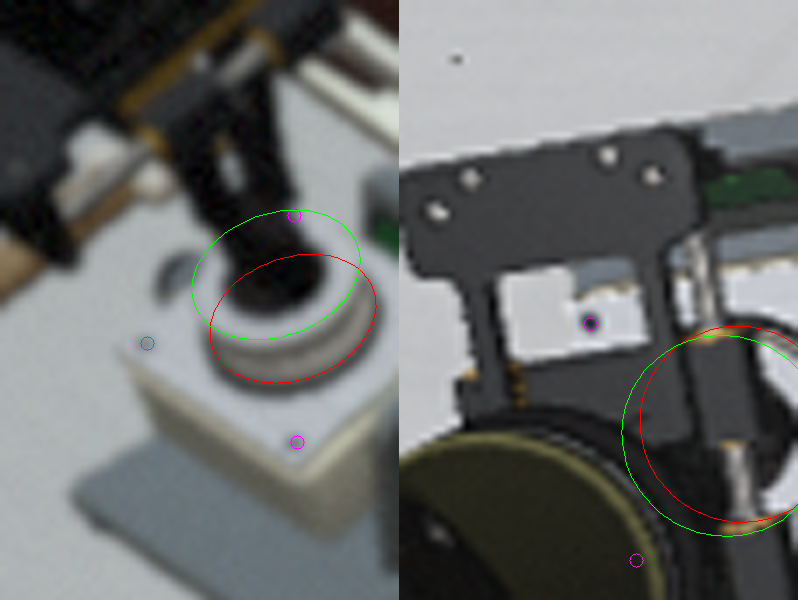

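The picture shows the puck's rim on the predicted flush outline with an even black seal crescent round it. The head's screws (147,343; 297,442; 590,323) are unmoved, and the force now rises at the seal's rate. I'm handing in.

```bash
python3 -c "
from cell import workorder; print(workorder.sign_off())"
```

```text
the job is handed in; nothing more can be done
None
```

I handed the job in at about 13 s with the puck still gripped and pressed flush on the reader's seal at roughly 11 N, centred on the window to about 1 mm by the camera fit; no verdict came back.

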